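# Load the spent desiccant cartridge into the regeneration dock

### The arm

A 6-joint arm with a two-finger parallel gripper is mounted at the origin on the work surface. World frame = base frame: x ahead of the robot, y to its left, z up, the work surface at z = 0. Lengths are in mm, angles in rad, forces in N, time in s.
With the tool pointing down it reaches from about 325 to 875 mm from the base axis. Payload 4.4 kg.
Tool frame: the origin (TCP) lies on the centre line of the jaws, within the pads' length; the fingertips stand ahead of it and the grasp point (between the pads) lies 6 mm ahead of it (ctrl.tcp_to_tips is the z of the fingertips in the tool frame, in mm); z points along the fingers, y is the direction in which the jaws open and shut (so a half turn about z gives the same grasp; the last joint's range is limited). The gripper opens to 85 mm and grips with 20 to 120 N. Pads are 22 mm wide; open, the fingers measure 114 mm over their backs; the gripper's body (76 mm by 85 mm) begins 54 mm behind the grasp point. The pads swing forward as they close: fully open they stand 13 mm farther back than shut.
Start: joints at [-1.385, 0.207, 1.542, -0, 1.393, -0.15], TCP at [190.007, -542.701, 256.282] pointing down, gripper open.
Joint ranges: [-2.73, 2.73], [-0.86, 2.22], [0.23, 2.46], [-1.11, 4.25], [0.08, 2.63], [-2.82, 2.82]. Speed limits (rad/s): [2.79, 2.79, 3.14, 3.14, 3.14, 3.14].

### API

Orientations are given as a 3x3 rotation matrix whose columns are the frame's x, y, z axes.
In Python, from plant import ctrl, sensors, optics gives the robot as it stands. Calls block until the motion is done:
- ctrl.move_ptp(position, orientation): joint-space move of the TCP to a pose.
- ctrl.move_l(position, rot=None, vel=150, threshold=None): straight line of the TCP; rot=None keeps the orientation; vel is the mean speed in mm/s. With threshold (N) it stops when the force on the tool has changed by that much, and returns True; else False.
- ctrl.set_joints(angles): joint-space move.
- ctrl.gripper_to(opening, force=None): finger opening in mm; force is the grip in N (None keeps the last); returns when the fingers have stopped.
- ctrl.hold(seconds).
- ctrl.solve_ik(position, orientation): joint angles nearest the present ones, or None.
- sensors.read_state(): the state.
- optics.grab_frame(name): name is "scene" or "top" or "wrist"; returns (picture, depth): 400x640x3 uint8, red, green, blue; 400x640 float32, mm along the optical axis (not along the pixel's ray), 0 where there is no reading.
- optics.camera_params(name): a dict with "mtx" (3x3 intrinsics, pixels), "R" (3x3) and "t" (3): a world point X has camera coordinates R X + t; the wrist camera has in their place "T_tool_cam" (4x4, takes a point from camera to tool coordinates, whose origin is the TCP and whose axes are the flange's). Camera axes: x right, y down, z forward; pixel columns grow to the right and rows downward; lengths in mm; the calibration is good to about 2 mm. A picture is of the moment at which its call begins: read the wrist's pose just before it. camera_params takes no time and is no camera call.
A pose or a line that the arm cannot do raises ctrl.MotionError and nothing moves.
- ctrl.finish_job(): hands the job in, once; it reports no verdict.
The state is a dict: "t": time; "q": joint angles; "qvel": joint speeds; "tau": joint torques, N m; "eef_pos": TCP position; "eef_rot": TCP orientation; "force": force on the tool from outside, world axes, zero at the start; "wrist_torque": the same for the moment, N m; "grip_width": finger opening in mm.
Only numpy, scipy, OpenCV 4.12 (cv2) and the standard library are available. Lean on these libraries where they do the work, as an engineer would, in place of code of your own. Each camera call takes 0.05 s, during which the arm holds its last target.

### The job

One of the two desiccant cartridges is spent: it has soaked up water and is the heavier, which only lifting them will tell. Slide the heavier one, port end first, between the guides of the dock and press it gently home until the side rollers snap in and hold it against the seal, without crushing the seal. Leave the lighter one standing where it was and do not disturb the other things on the bench.

Things in the scene. Friction and masses are not known exactly. Their poses are not given: they have to be found in the camera images.
- cartridge_a: desiccant cartridge, closed, 130 long (x) x 56 wide (y) x 80 high; origin: centre of underside; +x to the blue port end, which points roughly away from the robot. Flat sides from x = -65 to +22: grip across the width at mid-length. Each side: groove 4 deep at x +22..+46, lip +46..+52, taper to 48 wide at +62. 0.3 to 0.85 kg; the spent one is over 0.1 kg heavier, either one
- cartridge_b: like cartridge_a in look, size and axes; only the weight differs, and which is the heavier changes from run to run
- dock: regeneration dock, fixed: aluminium plate 320 (x) x 130 (y) x 12 thick; origin: centre of its underside; +x is the way the cartridge is pushed in. The cartridge slides on the plate, along the x axis, between white guide strips 18 high over the plate: channel 59 wide from x = 0 on, flaring to 67 at x = -37; nearer than that the plate is open and a cartridge can be set down there
- dock_mouth (a point): on the plate's top, mid-channel, where the straight guides begin (dock x = 0). The blue purge head at the far end (82 high over the bench, 104 with its brass fitting; 136 wide) is clamped wherever it was last left and its place is not reported: its free seal face is 64 to 96 mm beyond this point, so the cartridge's centre comes home 4 to 36 mm beyond it. At home the head stays 30 mm clear ahead of mid-length
- seal (a joint): black sprung rubber seal of the head, 52 mm over the bench: metres pushed in; 2.3 N at 0 plus 1.5 N per mm. Sprung side rollers first resist the taper (5 to 8 N, 12 to 24 mm before home), then snap into the grooves at 0.005; latched it rests at 0.004 to 0.006; over 0.010 (17 N) it is crushed. Sliding friction 2 to 7 N. A push of 14 to 17 N in all latches it
- tape_roll: bystander: yellow tape roll lying flat, 80 across, 24 high; origin on its underside
- mug: bystander: blue mug, 80 across, 92 high; origin on its underside
- load_cell: bystander: round steel load cell, 60 across, 58 high; origin on its underside
- wrench: bystander: steel wrench lying flat; origin on its underside
- screwdriver: bystander: screwdriver lying flat; origin on its underside
- specimen_1: bystander: aluminium tensile test specimen lying flat, 150 x 20 x 5; origin on its underside
- specimen_2: bystander: copper-coloured tensile test specimen lying flat, 150 x 20 x 5; origin on its underside
- jar: bystander: glass jar with a red cap, 56 across, 75 high; origin on its underside

How it is judged:
By the outcome, as a careful person would: the job done as asked, in the order asked, and still so for the second after the job is handed in, with the robot touching nothing.
It also fails if it takes over 72 s, if anything falls off the work surface, if the arm or the gripper's body presses on something with over 40 N, if the wrist force passes 120 N, or if a joint passes its speed limit or range.

## Working session

There is one attempt and no reset: what is moved stays moved. The work goes in short steps, each a Python script; the robot and the scene stay as the last script left them, time stands still between calls to the robot, and variables do not carry over. Pictures are saved under pics/ and viewed, and the job is handed in when it is done.

```bash
ls; mkdir -p pics; python3 - <<'E'
from plant import ctrl, sensors, optics
import cv2, numpy as np
for n in ("scene","top"):
    im,d=optics.grab_frame(n); cv2.imwrite(f"pics/{n}0.png",im[:,:,::-1]); np.savez(f"pics/{n}0.npz",im=im,d=d)
    p=optics.camera_params(n); print(n,p)
s=sensors.read_state(); print(s, ctrl.tcp_to_tips)
print(optics.camera_params("wrist"))
E
```

```text
pics
scene {'mtx': array([[392.06364712,   0.        , 324.93965199],
       [  0.        , 392.06364712, 200.41102079],
       [  0.        ,   0.        ,   1.        ]]), 'R': array([[ 0.36250034,  0.9319442 ,  0.00857406],
       [ 0.77024122, -0.2943975 , -0.5657372 ],
       [-0.52471132,  0.21168402, -0.82454103]]), 't': array([-211.10540779, -366.24365283, 1501.71465549])}
top {'mtx': array([[470.72968637,   0.        , 317.22990832],
       [  0.        , 470.72968637, 195.89960388],
       [  0.        ,   0.        ,   1.        ]]), 'R': array([[ 0.02464341, -0.99953073, -0.01819384],
       [-0.99590664, -0.02296276, -0.08742237],
       [ 0.08696356,  0.02027376, -0.99600518]]), 't': array([  14.30697829,  528.79186511, 1401.42702543])}
{'t': 0.1, 'q': array([-1.38449848e+00,  2.07350390e-01,  1.54282944e+00, -2.19813765e-05,
        1.39351763e+00, -1.50518585e-01]), 'qvel': array([-0.00036957, -0.00010929, -0.0030574 , -0.00069301,  0.00165152,
       -0.00040967]), 'tau': array([ 8.31923398e-05, -3.84090936e+01, -2.92547268e+01, -1.49721268e-04,
        4.80132134e-0
[... 254 characters left out ...]
e-03, -9.99997785e-01]]), 'force': array([ 0.83832355,  0.03829154, -0.14585291]), 'wrist_torque': array([0.04785834, 0.06152988, 0.00828947]), 'grip_width': 85.61682123258427} 25.0
{'mtx': array([[314.46001001,   0.        , 319.07491365],
       [  0.        , 314.46001001, 204.94939016],
       [  0.        ,   0.        ,   1.        ]]), 'T_tool_cam': array([[ 4.51899089e-04, -9.51484831e-01, -3.07695325e-01,
         7.80988360e+01],
       [ 9.99999896e-01,  4.11478136e-04,  1.96245548e-04,
        -5.28503751e-01],
       [-6.01147636e-05, -3.07695381e-01,  9.51484918e-01,
        -1.17975229e+02],
       [ 0.00000000e+00,  0.00000000e+00,  0.00000000e+00,
         1.00000000e+00]])}
```

View pics/top0.png

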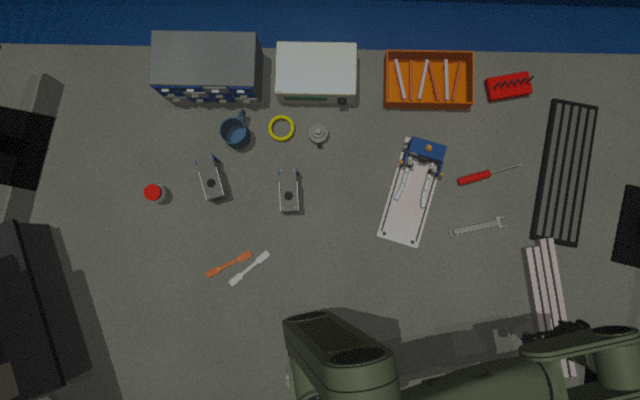

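View pics/scene0.png

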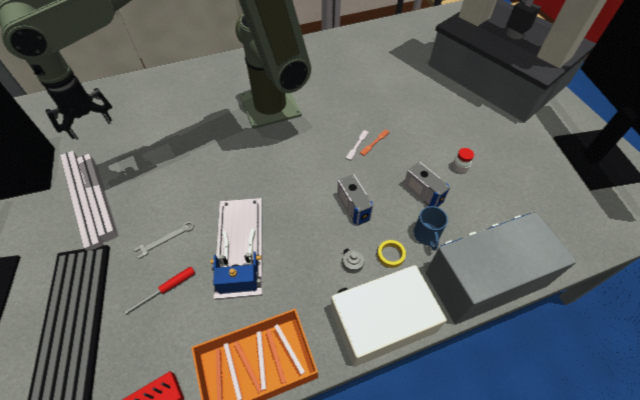

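The top view shows cartridges at (210,182) and (289,193), and the dock plate at about (410,195) with its head at (425,152). Next I'll measure them using depth heights and plane casts.

```bash
cat > h.py <<'E'
import numpy as np, cv2
from plant import ctrl, sensors, optics
def cast(cam,uv,z):
    p=optics.camera_params(cam); uv=np.atleast_2d(np.asarray(uv,float))
    r=np.c_[uv,np.ones(len(uv))]@np.linalg.inv(p["mtx"]).T@p["R"]; c=-p["R"].T@p["t"]
    return c+r*((z-c[2])/r[:,2:3])
def cloud(cam,d):
    p=optics.camera_params(cam); v,u=np.mgrid[:d.shape[0],:d.shape[1]]
    P=np.stack([u,v,np.ones_like(u)],-1)@np.linalg.inv(p["mtx"]).T*d[...,None]
    return (P-p["t"])@p["R"]
E
python3 - <<'E'
from h import *
z=np.load("pics/top0.npz"); im,d=z["im"],z["d"]; P=cloud("top",d); Z=P[...,2]
print("bench z",np.median(Z[215:235,300:370]))
for n,(u0,u1,v0,v1) in dict(a=(192,228,150,208),b=(268,308,165,220)).items():
    m=np.zeros(Z.shape,np.uint8); m[v0:v1,u0:u1]=(Z[v0:v1,u0:u1]>72)&(Z[v0:v1,u0:u1]<90)
    Q=P[m>0]; r=cv2.minAreaRect(Q[:,:2].astype(np.float32)); 
    pc=np.argwhere(m)[:,::-1]; rr=cv2.minAreaRect(pc.astype(np.float32))
    print(n,m.sum(),np.median(Q[:,2]),r, cast("top",cv2.boxPoints(rr),80)[:,:2].round(0).tolist(), Q[:,:2].mean(0))
# dock plate
m=((abs(Z-12)<4)).astype(np.uint8); m[:, :370]=0;m[:,455:]=0;m[:130]=0;m[252:]=0
Q=P[m>0]; print(m.sum(),cv2.minAreaRect(Q[:,:2].astype(np.float32)))
for nm,(u0,u1,v0,v1) in dict(a=(130,330,100,250),dk=(360,470,125,255)).items():
    c=cv2.resize(im[v0:v1,u0:u1,::-1],None,fx=4,fy=4,interpolation=cv2.INTER_CUBIC); cv2.imwrite(f"pics/top_{nm}.png",cv2.convertScaleAbs(c,alpha=1.3))
E
```

```text
bench z -0.0017750593299577797
a 824 79.65316196339367 ((575.3025512695312, 343.8904113769531), (131.65184020996094, 57.345577239990234), 18.035064697265625) [[629.0, 391.0], [646.0, 337.0], [521.0, 296.0], [504.0, 350.0]] [573.47883946 342.91757335]
b 830 79.98185927666029 ((544.1348876953125, 111.01912689208984), (129.9908905029297, 56.27696990966797), 3.727952241897583) [[607.0, 143.0], [611.0, 87.0], [481.0, 79.0], [478.0, 135.0]] [542.45431898 110.57232201]
2665 ((552.83837890625, -257.58154296875), (355.41094970703125, 250.66587829589844), 3.9598939418792725)
```

View pics/top_a.png

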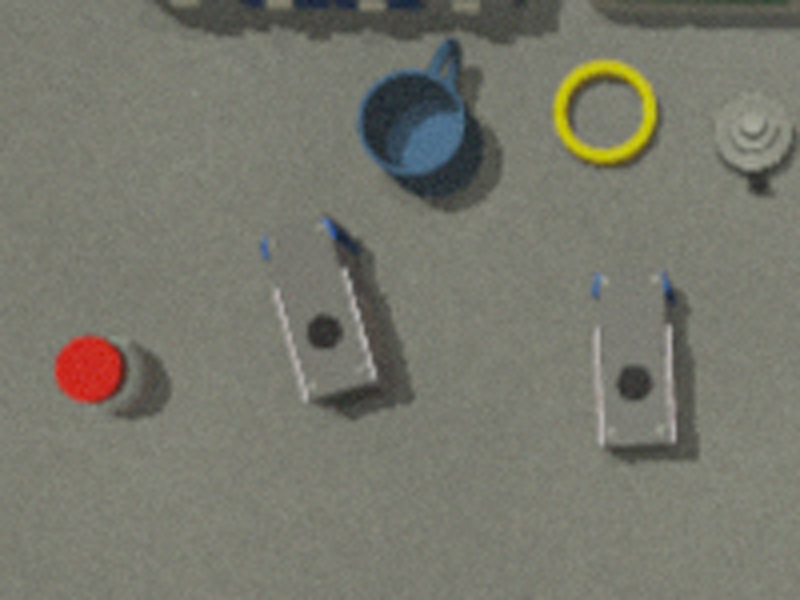

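View pics/top_dk.png

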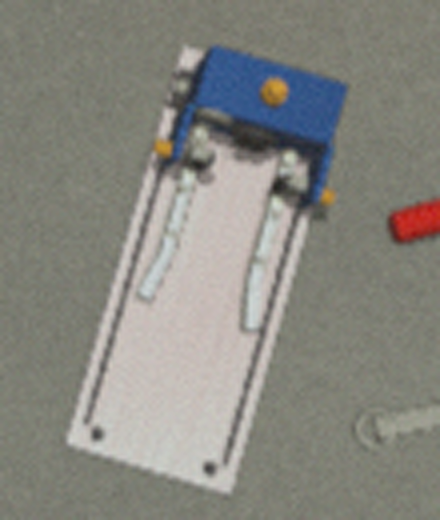

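The crops show A's port pointing up-left (yaw about 18°) and B's about 3.6°. They also show the dock plate with its channel strips tilted right, yaw about -16°. Next I'll fit the dock from the top view and check reachability.

```bash
python3 - <<'E'
from h import *
z=np.load("pics/top0.npz"); im,d=z["im"],z["d"]; P=cloud("top",d); Z=P[...,2]
m=(im.min(2)>120).astype(np.uint8); m[:, :370]=0;m[:,446:]=0;m[:130]=0;m[252:]=0
m=cv2.morphologyEx(m,cv2.MORPH_OPEN,np.ones((3,3)))
n,l,st,_=cv2.connectedComponentsWithStats(m); k=1+st[1:,4].argmax(); m=(l==k); print(st[k])
# edges below the head: leftmost and rightmost per row
L=[];R=[]
for v in range(st[k][1],st[k][1]+st[k][3]):
    u=np.where(m[v])[0]
    L.append((u.min()-.5,v));R.append((u.max()+.5,v))
L=np.array(L);R=np.array(R)
A=cast("top",L,12);B=cast("top",R,12)
print(A[::6,:2].round(0).tolist());print(B[::6,:2].round(0).tolist())
for n_,E_,lo,hi in (("L",A,450,640),("R",B,450,580)):
    s=(E_[:,0]>lo)&(E_[:,0]<hi); 
    vx,vy,x,y=cv2.fitLine(E_[s][:,:2].astype(np.float32),cv2.DIST_HUBER,0,.01,.01).ravel(); print(n_,np.degrees(np.arctan2(vy,vx)),x,y,s.sum())
cv2.imwrite("pics/mask.png",cv2.resize(m[125:255,360:470].astype(np.uint8)*255,None,fx=4,fy=4))
for yaw,p in ((18.0,(575,344)),(3.6,(544,111)),(-16,(560,-250)),(-16,(500,-235))):
  for f in (0,180):
    a=np.radians(yaw+f);c,s=np.cos(a),np.sin(a)
    print(yaw,f,ctrl.solve_ik([*p,60],np.array([[c,s,0],[s,-c,0],[0,0,-1]])))
E
```

```text
[ 377  162   52   86 2306]
[[640.0, -265.0], [622.0, -262.0], [602.0, -219.0], [584.0, -216.0], [565.0, -211.0], [547.0, -205.0], [528.0, -208.0], [510.0, -196.0], [491.0, -190.0], [473.0, -184.0], [455.0, -178.0], [436.0, -173.0], [418.0, -155.0], [401.0, -197.0], [384.0, -257.0]]
[[640.0, -274.0], [623.0, -307.0], [604.0, -301.0], [585.0, -298.0], [567.0, -293.0], [548.0, -287.0], [530.0, -284.0], [512.0, -284.0], [494.0, -296.0], [476.0, -290.0], [457.0, -287.0], [439.0, -281.0], [421.0, -275.0], [402.0, -257.0], [385.0, -278.0]]
L -16.16707 532.47253 -201.25314 61
R -1.5405669 512.12537 -288.2576 43
18.0 0 [ 4.10134241e-01  6.04412450e-01  1.42632333e+00 -4.44089210e-16
  1.11085687e+00  1.66677130e+00]
18.0 180 [ 4.10134241e-01  6.04412450e-01  1.42632333e+00 -4.44089210e-16
  1.11085687e+00 -1.47482135e+00]
3.6 0 [ 4.53936345e-02  4.05636511e-01  1.73774342e+00 -4.44089210e-16
  9.98212724e-01  1.55335811e+00]
3.6 180 [ 4.53936345e-02  4.05636511e-01  1.73774342e+00 -4.44089210e-16
  9.98212724e-01 -1.58823455e+00]
-16 0 [-5.60904954e-01  5.05416978e-01  1.58514530e+00 -4.44089210e-16
  1.05103038e+00  1.28914405e+00]
-16 180 [-5.60904954e-01  5.05416978e-01  1.58514530e+00 -4.44089210e-16
  1.05103038e+00 -1.85244860e+00]
-16 0 [-5.96027064e-01  4.00925294e-01  1.74473729e+00 -4.44089210e-16
  9.95930072e-01  1.25402194e+00]
-16 180 [-5.96027064e-01  4.00925294e-01  1.74473729e+00 -4.44089210e-16
  9.95930072e-01 -1.88757071e+00]
```

View pics/mask.png

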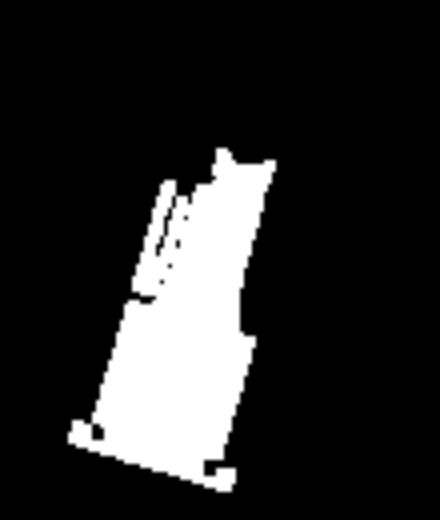

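```bash
cat >> h.py <<'E'
def rot(yawdeg):  # tool down, tool x = opposite of object's +x
    a=np.radians(yawdeg+180);c,s=np.cos(a),np.sin(a)
    return np.array([[c,s,0],[s,-c,0],[0,0,-1.]])
def wrist():
    s=sensors.read_state(); im,d=optics.grab_frame("wrist"); p=optics.camera_params("wrist"); T=p["T_tool_cam"]
    R=s["eef_rot"]@T[:3,:3]; c=s["eef_rot"]@T[:3,3]+s["eef_pos"]
    return im,d,p["mtx"],R,c
def wcast(uv,z,K,R,c):
    uv=np.atleast_2d(np.asarray(uv,float)); r=np.c_[uv,np.ones(len(uv))]@np.linalg.inv(K).T@R.T
    return c+r*((z-c[2])/r[:,2:3])
def F(n=8,dt=.03):
    o=[]
    for _ in range(n): o.append(sensors.read_state()["force"]); ctrl.hold(dt)
    return np.mean(o,0)
E
python3 - <<'E'
from h import *
ctrl.move_ptp([520,-253,200],rot(-16.2)); ctrl.hold(.2)
im,d,K,R,c=wrist(); s=sensors.read_state(); print(s["t"],s["eef_pos"],s["force"],c)
np.savez("pics/w1.npz",im=im,d=d,K=K,R=R,c=c); cv2.imwrite("pics/w1.png",im[:,:,::-1])
E
```

```text
1.975 [ 519.71473036 -253.7457786   200.13563148] [-0.64784018  0.92577979 -0.27338312] [ 442.60652696 -231.47500427  318.09039129]
```

View pics/w1.png

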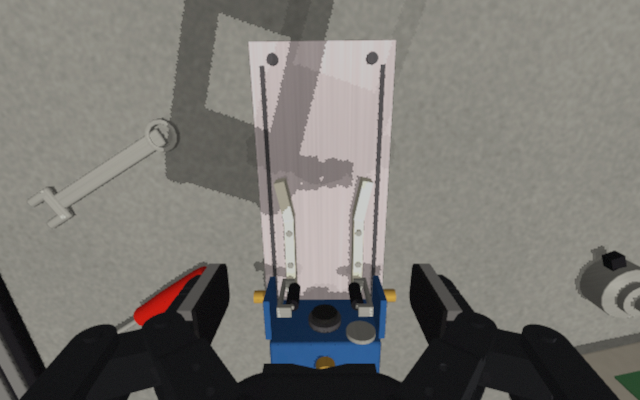

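The wrist image shows the plate's near corners at (249,42) and (395,41). The guide strips bend at around row 212, and the head face is near row 300. I'll enlarge it to read the edges.

```bash
python3 - <<'E'
from h import *
im=np.load("pics/w1.npz")["im"]
c=cv2.resize(im[165:325,245:405,::-1],None,fx=3.75,fy=3.75,interpolation=cv2.INTER_CUBIC)
for i in range(0,160,20):
    cv2.putText(c,str(165+i),(0,int(i*3.75)+10),0,.35,(0,0,255)); cv2.putText(c,str(245+i),(int(i*3.75),598),0,.35,(0,0,255))
cv2.imwrite("pics/w1z.png",c)
c=cv2.resize(im[30:80,240:405,::-1],None,fx=4.8,fy=4.8,interpolation=cv2.INTER_CUBIC);cv2.imwrite("pics/w1y.png",c)
E
```

```text
(no output)
```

View pics/w1z.png

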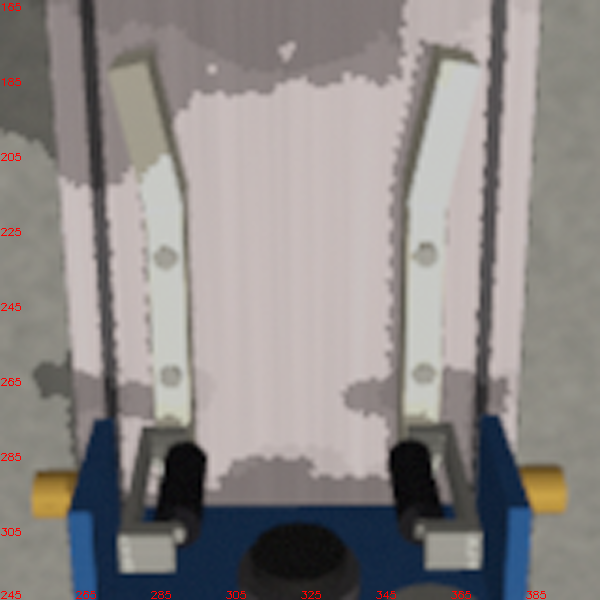

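```bash
python3 - <<'E'
from h import *
z=np.load("pics/w1.npz"); im,K,R,c=z["im"].astype(float),z["K"],z["R"],z["c"]
g=cv2.GaussianBlur(im,(3,3),0)
def W(uv,zz): return wcast(uv,zz,K,R,c)
# guides top inner edges by hand
a=W([(293.3,219.7),(294.4,274.5),(353.6,219.7),(352.3,274.5)],30); print("guide",a[:,:2].round(1).tolist())
print("ang",[np.degrees(np.arctan2(*(a[i+1]-a[i])[[1,0]])) for i in (0,2)], "w",np.linalg.norm(a[0]-a[2]),np.linalg.norm(a[1]-a[3]), "mid",(a[0]+a[2])/2,(a[1]+a[3])/2)
# plate edges
L=[];Rr=[]
sat=g.max(2)-g.min(2)
br=g.mean(2)
for v in range(50,180,2):
    row=br[v]; gr=np.gradient(row)
    uL=235+np.argmax(gr[235:275] ) ; uR=372+np.argmin(gr[372:405])
    L.append((uL,v));Rr.append((uR,v))
L=np.array(L);Rr=np.array(Rr)
out=[]
for n,E in (("L",L),("R",Rr)):
    # robust: poly fit with median-reject
    k=np.ones(len(E),bool)
    for _ in range(6):
        q=np.polyfit(E[k,1],E[k,0],1); r=E[:,0]-np.polyval(q,E[:,1]); k=abs(r)<max(1.0,1.0*np.median(abs(r)))
    p=W([(np.polyval(q,60),60),(np.polyval(q,180),180)],12); print(n,k.sum(),q,p[:,:2].round(1).tolist(),np.degrees(np.arctan2(*(p[1]-p[0])[[1,0]]))); out.append(p)
print("platew",np.linalg.norm(out[0][0]-out[1][0]))
f=W([(249,41.5),(395.5,40.5)],12); print("front",f[:,:2],np.degrees(np.arctan2(*(f[0]-f[1])[[1,0]])), "mid",f.mean(0))
u=np.array([np.cos(np.radians(-16.2)),np.sin(np.radians(-16.2))]); print("mouth from front",f.mean(0)[:2]+160*u)
# head front face top edge
h=W([(283,300),(345,300)],12);print("head bottom edge on plate?",h[:,:2])
d=z["d"]; v,uu=np.mgrid[:400,:640]; P=c+(np.stack([uu,v,np.ones_like(v)],-1)@np.linalg.inv(K).T*d[...,None])@R.T
loc=(P[...,:2]-(f.mean(0)[:2]+160*u)); s=loc@u; t=loc@np.array([-u[1],u[0]]); 
m=(abs(t)<12)&(P[...,2]>42)&(P[...,2]<62)&(s>30)&(s<140); print("seal s:",np.percentile(s[m],[1,5,20,50]),m.sum())
m=(abs(t)<50)&(P[...,2]>78)&(P[...,2]<86)&(s>30)&(s<200); print("head top s:",np.percentile(s[m],[1,5,95,99]),m.sum())
E
```

```text
guide [[540.1, -286.1], [598.3, -303.5], [556.7, -229.5], [615.2, -245.8]]
ang [np.float64(-16.64497276717994), np.float64(-15.594516144014875)] w 58.99660348482171 60.11056008065388 mid [ 548.4020709 -257.8102541   30.       ] [ 606.77021899 -274.67911607   30.        ]
L 57 [5.91133005e-02 2.59875897e+02] [[394.1, -268.8], [499.5, -298.5]] -15.702855917935798
R 57 [-4.63119004e-02  3.83053561e+02] [[423.3, -169.0], [528.7, -198.7]] -15.719351584995453
platew 104.01130703898586
front [[ 376.60728126 -276.03966327]
 [ 411.76230921 -152.74461517]] -105.91440229287059 mid [ 394.18479524 -214.39213922   12.        ]
mouth from front [ 547.83178494 -259.03071619]
head bottom edge on plate? [[ 635.71816384 -330.409704  ]
 [ 655.44932874 -262.84242984]]
seal s: [87.76538284 88.08602962 88.4450358  88.96468952] 317
head top s: [ 64.47144276  68.38029938 123.0423414  125.97857182] 2907
```

```bash
cat >> h.py <<'E'
def weigh(xy,yaw,back=8):
    R=rot(yaw); a=np.radians(yaw); p=np.array(xy)-back*np.array([np.cos(a),np.sin(a)])
    ctrl.gripper_to(85)
    ctrl.move_ptp([*p,170],R); ctrl.move_l([*p,72],vel=150); ctrl.hold(.25); f0=F()
    ctrl.move_l([*p,56],vel=60); ctrl.gripper_to(50,60); 
    ctrl.move_l([*p,72],vel=40); ctrl.hold(.3); f1=F()
    s=sensors.read_state(); print("t",s["t"],"w",s["grip_width"],"f0",f0,"f1",f1,"mass",(f0-f1)[2]/9.81,"p",p,s["eef_pos"])
    return p,R
E
python3 - <<'E'
from h import *
p,R=weigh((543.5,111),3.6)
im,d,K,Rr,c=wrist(); cv2.imwrite("pics/w2.png",im[:,:,::-1])
E
```

```text
t 6.7917 w 55.07502433206509 f0 [ 0.08519671 -0.0377075   0.11921834] f1 [ 0.11149186  0.15385634 -3.30448105] mass 0.3490009568383409 p [535.51578617 110.49767584] [535.46405604 110.49004362  71.93919135]
```

View pics/w2.png

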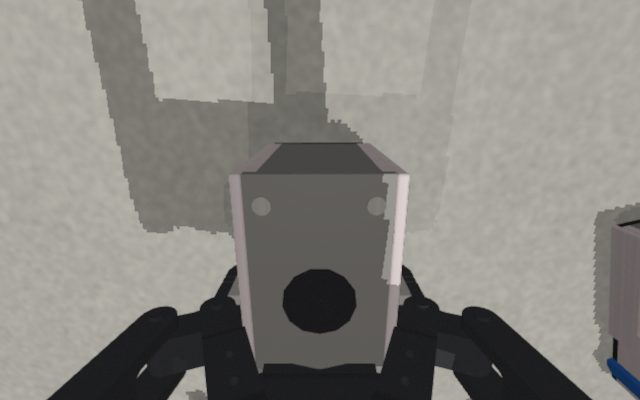

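The wrist view shows B squarely gripped, with its top at columns 235–405. It weighs about 0.35 kg. I'll put it back down and weigh A.

```bash
python3 - <<'E'
from h import *
p=[535.516,110.498]
print(ctrl.move_l([*p,56],vel=40)); ctrl.hold(.15); ctrl.gripper_to(85); ctrl.move_l([*p,170],vel=150)
p,R=weigh((574.5,343.6),18.1)
im,d,K,Rr,c=wrist(); cv2.imwrite("pics/w3.png",im[:,:,::-1])
E
```

```text
False
t 13.2333 w 55.64263935459941 f0 [-0.17366459 -0.01048578  0.15619595] f1 [-0.00680193 -0.18811479 -6.50015106] mass 0.6785267079932604 p [566.89587415 341.11458856] [566.90830811 341.08782575  71.97753523]
```

View pics/w3.png

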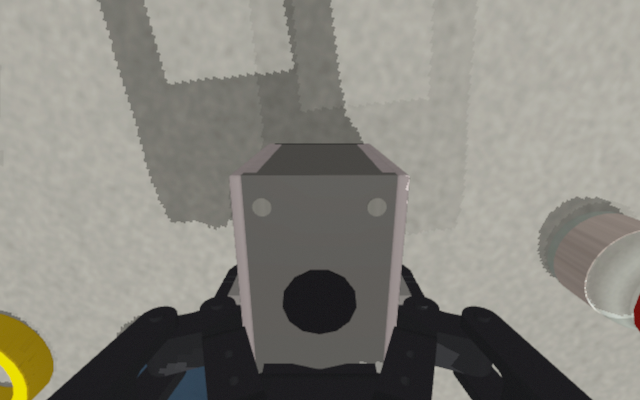

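A weighs 0.68 kg against B's 0.35 kg, and the view shows it held straight. A is the spent one, so I'll carry it to the open end of the plate.

```bash
cat >> h.py <<'E'
YAW=-15.83; U=np.array([np.cos(np.radians(YAW)),np.sin(np.radians(YAW))]); N=np.array([-U[1],U[0]]); M=np.array([548.2,-258.1])
def at(s,z,n=0.): # TCP for cartridge centre at s along the dock from the mouth
    return [*(M+(s-8)*U+n*N),z]
def loc(v): return np.array([v[0]*U[0]+v[1]*U[1], v[0]*N[0]+v[1]*N[1], v[2]])
E
python3 - <<'E'
from h import *
p=sensors.read_state()["eef_pos"]
ctrl.gripper_to(50,80); ctrl.move_l([p[0],p[1],190],vel=150)
ctrl.move_ptp(at(-104,190),rot(YAW)); ctrl.move_l(at(-104,76),vel=120); ctrl.hold(.25)
f0=F(); print("air",loc(f0))
r=ctrl.move_l(at(-104,66),vel=8,threshold=2.5); ctrl.hold(.1); s=sensors.read_state()
print(r,s["eef_pos"],loc(F()-f0),s["t"])
im,d=optics.grab_frame("scene"); cv2.imwrite("pics/s4.png",cv2.resize(im[170:330,150:340,::-1],None,fx=4,fy=3.75))
im,d=optics.grab_frame("top"); cv2.imwrite("pics/t4.png",cv2.resize(im[125:255,360:470,::-1],None,fx=4,fy=4))
E
```

```text
air [-0.1824858  -0.02383326 -6.34330508]
True [ 440.38858459 -227.53359951   68.70567168] [ 0.04228988 -0.32571289 12.79969331] 19.1167
```

View pics/s4.png

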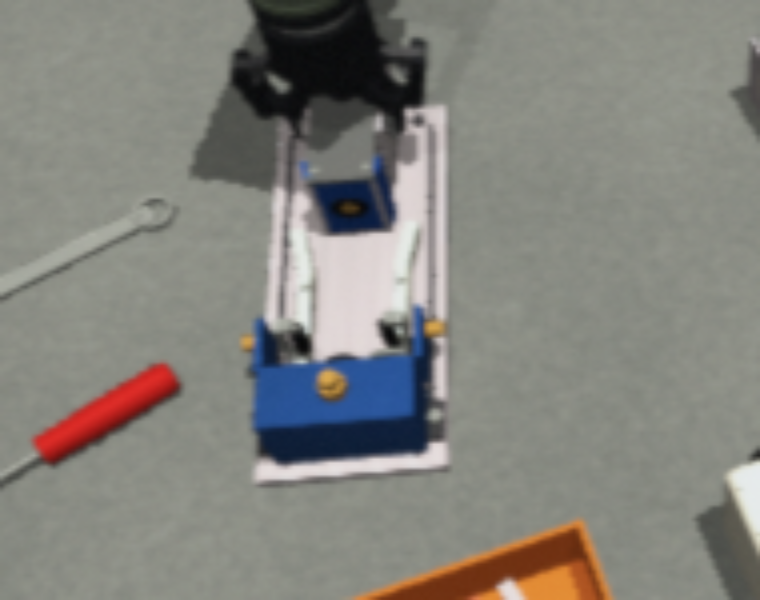

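View pics/t4.png

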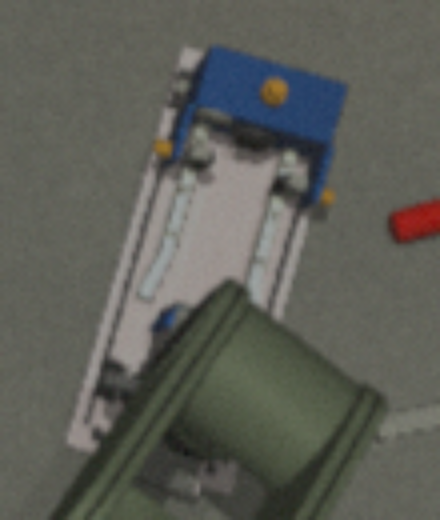

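The scene view shows A on the open plate, nose towards the flare at crop (350,205), centred by eye. I'll open and regrip so it sits flat, then slide in step by step, watching the lateral force.

```bash
python3 - <<'E'
from h import *
ctrl.gripper_to(66); ctrl.move_l(at(-104,69),vel=30); f0=F(4); 
ctrl.gripper_to(50,80); print("f0",loc(f0),"regrip",loc(F(4)-f0))
np.save("f0.npy",f0)
n=0.
for s in (-85,-70,-60,-50,-40,-32,-24,-16):
    r=ctrl.move_l(at(s,69,n),vel=40,threshold=10); ctrl.hold(.1); f=loc(F(3)-f0); st=sensors.read_state()
    e=np.array(st["eef_pos"][:2])-M
    print(s,r,"f",f.round(1),"s,n",round(e@U+8,1),round(e@N,2),"tq",st["wrist_torque"].round(2),"t",round(st["t"],2))
    if r or abs(f[1])>15: break
    n+=float(np.clip(f[1]*.06,-.6,.6)) if abs(f[1])>2 else 0
E
```

```text
f0 [ 0.10203454  0.36423187 -0.14974179] regrip [ 0.35131677 -0.72877239  1.40680164]
-85 True f [-0.7 -0.8  4.7] s,n -103.7 -0.08 tq [-0.01 -0.23 -0.03] t 20.95
```

```bash
python3 - <<'E'
from h import *
f0=np.load("f0.npy")
n=0.
for s in (-95,-85,-70,-60,-50,-40,-32,-24,-16):
    r=ctrl.move_l(at(s,69.3,n),vel=25,threshold=14); ctrl.hold(.1); f=loc(F(3)-f0); st=sensors.read_state()
    e=np.array(st["eef_pos"][:2])-M
    print(s,r,"f",f.round(1),"s,n,z",round(e@U+8,1),round(e@N,2),st["eef_pos"][2].round(2),"tq",st["wrist_torque"].round(2),"t",round(st["t"],2))
    if r or abs(f[1])>15: break
    n+=float(np.clip(f[1]*.06,-.6,.6)) if abs(f[1])>2 else 0
E
```

```text
-95 True f [-2.1 -0.4  3.7] s,n,z -103.6 -0.09 69.34 tq [-0.03 -0.27  0.  ] t 21.38
```

```bash
python3 - <<'E'
from h import *
f0=np.load("f0.npy")
for z,s in ((69.6,-103.6),(69.6,-100),(69.6,-95)):
    r=ctrl.move_l(at(s,z),vel=15); f=loc(sensors.read_state()["force"]-f0);ctrl.hold(.1); f2=loc(F(3)-f0); st=sensors.read_state()
    e=np.array(st["eef_pos"][:2])-M
    print(s,"f",f.round(1),f2.round(1),"s,n,z",round(e@U+8,1),round(e@N,2),st["eef_pos"][2].round(2),"t",round(st["t"],2))
E
```

```text
-103.6 f [-0.1 -0.3 -0.1] [ 0.4 -0.7 -0.4] s,n,z -103.5 -0.06 69.4 t 21.83
-100 f [-6.3 -1.9  6.7] [-6.2 -0.9  6.4] s,n,z -101.8 0.12 69.66 t 22.43
-95 f [-6.7 -0.5  6.8] [-6.2  0.2  6.9] s,n,z -96.9 0.37 69.65 t 23.11
```

```bash
python3 - <<'E'
from h import *
f0=np.load("f0.npy")
n=0.; z=70.2
for s in (-88,-80,-72,-64,-57,-50,-43,-36):
    r=ctrl.move_l(at(s,z,n),vel=30,threshold=25); f=loc(F(4,.02)-f0); st=sensors.read_state()
    e=np.array(st["eef_pos"][:2])-M
    print(s,r,"f",f.round(1),"s,n,z",round(e@U+8,1),round(e@N,2),st["eef_pos"][2].round(2),"cmd n,z",round(n,2),round(z,2),"tq",st["wrist_torque"].round(2),"t",round(st["t"],2))
    if r or abs(f[1])>12 or f[0]<-15: break
    n+=float(np.clip(f[1]*.1,-.6,.6)) if abs(f[1])>2 else 0
    z=np.clip(z+np.clip((f[2]-0)*.08,-.4,.4),69,71.5)
E
```

```text
-88 False f [-2.7  0.1  0.7] s,n,z -89.0 0.44 69.64 cmd n,z 0.0 70.2 tq [-0.03  0.14  0.01] t 23.56
-80 False f [ 0.4 -0.4 -5.2] s,n,z -80.1 0.14 69.7 cmd n,z 0.0 70.26 tq [-0.05 -0.18  0.01] t 24.04
-72 False f [ 0.8 -0.5 -5. ] s,n,z -71.9 0.03 69.66 cmd n,z 0.0 69.86 tq [-0.07 -0.19  0.02] t 24.52
-64 False f [ 0.7 -0.  -4.3] s,n,z -63.5 -0.09 69.57 cmd n,z 0.0 69.46 tq [-0.1  -0.32 -0.03] t 25.01
-57 False f [-1.2 -0.7 -1.1] s,n,z -56.6 -0.15 69.45 cmd n,z 0.0 69.12 tq [-0.1  -0.18 -0.04] t 25.46
-50 False f [-2.5 -0.8  2.8] s,n,z -49.8 -0.11 69.38 cmd n,z 0.0 69.03 tq [-0.08  0.04 -0.01] t 25.91
-43 False f [-3.  -0.8  3.5] s,n,z -42.9 -0.06 69.41 cmd n,z 0.0 69.25 tq [-0.03  0.05 -0.03] t 26.36
-36 False f [-2.5 -0.5  2. ] s,n,z -35.9 -0.01 69.44 cmd n,z 0.0 69.53 tq [-0.03 -0.06 -0.02] t 26.81
```

```bash
python3 - <<'E'
from h import *
f0=np.load("f0.npy")
n=0.; z=69.6
for s in (-29,-22,-15,-9,-4,0,2,4,6,8,10,12,14,16):
    r=ctrl.move_l(at(s,z,n),vel=25,threshold=25); f=loc(F(4,.02)-f0); st=sensors.read_state()
    e=np.array(st["eef_pos"][:2])-M
    print(s,r,"f",f.round(1),"s,n,z",round(e@U+8,1),round(e@N,2),st["eef_pos"][2].round(2),"cmd n,z",round(n,2),round(z,2),"tq",st["wrist_torque"].round(2),"t",round(st["t"],2))
    if r or abs(f[1])>12 or f[0]<-11: break
    n+=float(np.clip(f[1]*.1,-.6,.6)) if abs(f[1])>2 else 0
    z=np.clip(z+np.clip((f[2]-0)*.05,-.2,.2),69,70.5)
E
```

```text
-29 False f [-3.  -0.1  2.6] s,n,z -29.1 0.07 69.47 cmd n,z 0.0 69.6 tq [0.04 0.08 0.02] t 27.31
-22 False f [-1.9 -0.3  0.2] s,n,z -21.8 0.05 69.52 cmd n,z 0.0 69.73 tq [-0.02 -0.07  0.  ] t 27.81
-15 False f [-1.6 -0.4 -0.5] s,n,z -14.8 0.05 69.53 cmd n,z 0.0 69.74 tq [-0.05 -0.06 -0.01] t 28.31
-9 False f [-1.1 -0.6 -2. ] s,n,z -8.8 0.02 69.55 cmd n,z 0.0 69.72 tq [-0.07 -0.18 -0.07] t 28.77
-4 False f [-0.9 -0.4 -1.8] s,n,z -3.8 -0.01 69.55 cmd n,z 0.0 69.62 tq [-0.02 -0.18 -0.  ] t 29.18
0 False f [-1.4 -1.  -1.2] s,n,z 0.1 -0.05 69.53 cmd n,z 0.0 69.53 tq [-0.08 -0.04 -0.05] t 29.56
2 False f [-3.  -0.1  1.6] s,n,z 1.9 -0.02 69.57 cmd n,z 0.0 69.47 tq [-0.    0.14 -0.03] t 29.88
4 False f [-2.9 -0.6  0.1] s,n,z 4.1 0.01 69.52 cmd n,z 0.0 69.55 tq [-0.03  0.05 -0.02] t 30.19
6 False f [-2.4 -0.7  0.5] s,n,z 6.1 -0.0 69.52 cmd n,z 0.0 69.55 tq [ 0.07  0.08 -0.04] t 30.51
8 False f [-2.5 -0.3  0.5] s,n,z 8.1 0.01 69.54 cmd n,z 0.0 69.58 tq [-0.01  0.09  0.03] t 30.82
10 False f [-5.   0.7  2.5] s,n,z 9.7 0.24 69.57 cmd n,z 0.0 69.6 tq [0.18 0.27 0.06] t 31.14
12 False f [-8.8 -0.   5.8] s,n,z 10.4 0.2 69.73 cmd n,z 0.0 69.73 tq [0.32 0.83 0.04] t 31.46
14 False f [-10.3  -0.6   6.3] s,n,z 11.8 0.13 69.81 cmd n,z 0.0 69.93 tq [0.38 1.04 0.04] t 31.77
16 False f [-10.7   0.2   6.6] s,n,z 13.5 0.15 69.85 cmd n,z 0.0 70.13 tq [ 0.27  1.1  -0.02] t 32.09
```

The taper engaged at s≈9.5 mm, so home should be around s≈27 mm. I'll continue in fine steps.

```bash
python3 - <<'E'
from h import *
f0=np.load("f0.npy")
n=0.; z=70.4; s=17.; prev=None
for i in range(22):
    r=ctrl.move_l(at(s,z,n),vel=12,threshold=20); f=loc(F(4,.02)-f0); st=sensors.read_state()
    e=np.array(st["eef_pos"][:2])-M
    print(round(s,1),r,"f",f.round(1),"s,n,z",round(e@U+8,2),round(e@N,2),st["eef_pos"][2].round(2),"cmd z",round(z,2),"tq",st["wrist_torque"].round(2)[1],"t",round(st["t"],2))
    if r or abs(f[1])>12 or f[0]<-13: break
    z=np.clip(z+np.clip((f[2]-1)*.05,-.2,.2),69,71.2)
    s+=1.
E
```

```text
17.0 False f [-11.7  -0.4   6.4] s,n,z 14.21 0.13 69.93 cmd z 70.4 tq 1.14 t 32.41
18.0 False f [-11.7   0.1   5.4] s,n,z 15.04 0.12 69.96 cmd z 70.6 tq 1.19 t 32.73
19.0 False f [-10.9  -0.3   5.5] s,n,z 15.88 0.16 69.99 cmd z 70.8 tq 1.21 t 33.04
20.0 False f [-11.   -0.4   4.7] s,n,z 16.76 0.18 70.06 cmd z 71.0 tq 1.24 t 33.36
21.0 False f [-10.9  -0.6   4. ] s,n,z 17.76 0.2 70.08 cmd z 71.19 tq 1.16 t 33.67
22.0 False f [-4.1 -0.2 -2.3] s,n,z 20.72 0.23 69.94 cmd z 71.2 tq 0.28 t 33.99
23.0 False f [-0.8 -0.3 -6.6] s,n,z 22.93 0.17 70.22 cmd z 71.03 tq 0.11 t 34.31
24.0 False f [-0.7 -0.9 -6.6] s,n,z 24.11 0.07 70.76 cmd z 70.83 tq 0.12 t 34.62
25.0 False f [-0.5 -0.5 -6.7] s,n,z 25.18 -0.01 70.73 cmd z 70.63 tq 0.04 t 34.94
26.0 False f [ 0.7  0.4 -6.6] s,n,z 26.55 -0.02 70.69 cmd z 70.43 tq -0.12 t 35.26
27.0 False f [ 0.2 -0.2 -6.5] s,n,z 27.04 -0.03 70.22 cmd z 70.23 tq -0.01 t 35.58
28.0 False f [ 0.8  0.2 -6.9] s,n,z 28.35 -0.03 70.18 cmd z 70.03 tq -0.14 t 35.89
29.0 False f [ 2.4  0.3 -6.4] s,n,z 29.97 -0.02 70.3 cmd z 69.83 tq -0.47 t 36.21
30.0 False f [ 4.4  0.6 -6.1] s,n,z 30.84 -0.0 70.02 cmd z 69.63 tq -0.68 t 36.52
31.0 False f [ 2.1  0.6 -4.2] s,n,z 31.05 -0.01 69.7 cmd z 69.43 tq -0.47 t 36.84
32.0 False f [-4.8  1.2  3.1] s,n,z 31.16 -0.01 69.69 cmd z 69.23 tq 0.4 t 37.16
33.0 False f [-7.8  1.   6.2] s,n,z 31.32 0.01 69.75 cmd z 69.34 tq 0.71 t 37.48
34.0 False f [-10.1   0.7   7.4] s,n,z 31.42 0.01 69.84 cmd z 69.54 tq 0.96 t 37.79
35.0 False f [-13.    0.9   9.3] s,n,z 31.54 0.04 69.97 cmd z 69.74 tq 1.33 t 38.11
```

```bash
python3 - <<'E'
from h import *
f0=np.load("f0.npy")
def rep(s):
    f=loc(F(4,.02)-f0); st=sensors.read_state(); e=np.array(st["eef_pos"][:2])-M
    print(s,"f",f.round(1),"s,n,z",round(e@U+8,2),round(e@N,2),st["eef_pos"][2].round(2),"tq",st["wrist_torque"].round(2)[1],"t",round(st["t"],2)); return f
for s in (35.3,35.8,36.2,36.6):
    ctrl.move_l(at(s,70.2),vel=12); f=rep(s)
    if f[0]<-14.3: break
for s in (33,31.6,31.,30.5,30,29.5):
    ctrl.move_l(at(s,69.7),vel=12); f=rep(s)
    if f[0]>3: break
im,d=optics.grab_frame("scene"); cv2.imwrite("pics/s5.png",cv2.resize(im[170:330,150:340,::-1],None,fx=4,fy=3.75))
im,d,K,R,c=wrist(); cv2.imwrite("pics/w5.png",im[:,:,::-1])
E
```

```text
35.3 f [-12.3   0.6   7.8] s,n,z 31.57 0.03 70.03 tq 1.34 t 38.42
35.8 f [-14.7   0.8   8.9] s,n,z 31.65 0.02 70.09 tq 1.46 t 38.74
33 f [-6.9  0.7  4.2] s,n,z 31.33 0.01 69.77 tq 0.59 t 39.19
31.6 f [-4.3  0.7  1.3] s,n,z 31.19 0.03 69.65 tq 0.27 t 39.52
31.0 f [-2.1  1.  -0.1] s,n,z 31.14 0.02 69.6 tq -0.03 t 39.84
30.5 f [ 1.6  1.1 -3.5] s,n,z 31.06 0.01 69.58 tq -0.49 t 40.16
30 f [ 4.6  1.1 -6.7] s,n,z 31.01 0.0 69.63 tq -0.8 t 40.48
```

View pics/s5.png

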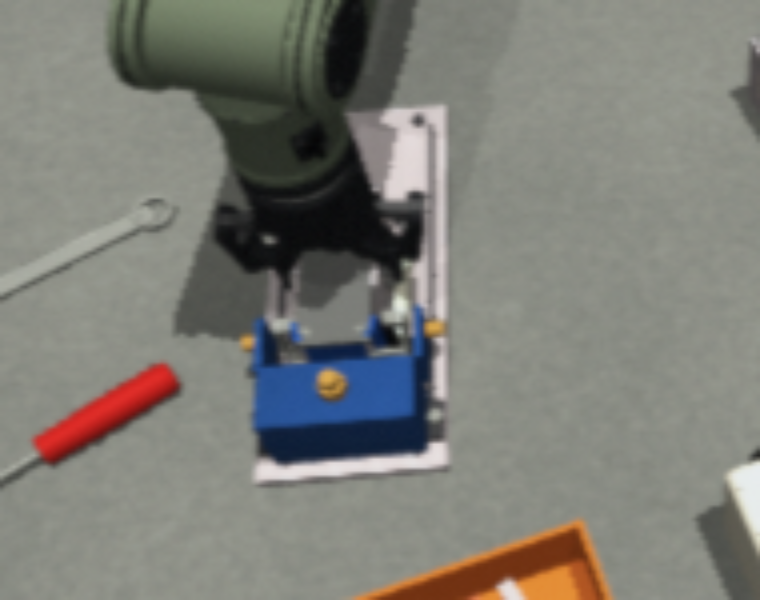

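View pics/w5.png

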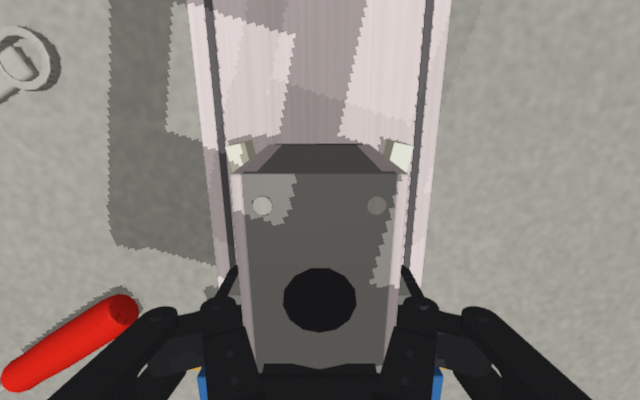

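The hold test shows it moves less than 0.6 mm between a 14.7 N push and a 4.6 N pull. In the images the cartridge sits between the rollers. I'll release it, back off and check its position.

```bash
python3 - <<'E'
from h import *
ctrl.move_l(at(30.75,69.7),vel=12); ctrl.gripper_to(72); 
p=at(30.75,190); ctrl.move_l(p,vel=120)
ctrl.move_l(at(-20,230),vel=200); ctrl.hold(.2)
im,d,K,R,c=wrist(); np.savez("pics/w6.npz",im=im,d=d,K=K,R=R,c=c)
cv2.imwrite("pics/w6.png",im[:,:,::-1]); print(sensors.read_state()["t"])
v,uu=np.mgrid[:400,:640]; P=c+(np.stack([uu,v,np.ones_like(v)],-1)@np.linalg.inv(K).T*d[...,None])@R.T
l=P[...,:2]-M; s=l@U; t=l@N; Z=P[...,2]
m=(Z>88)&(Z<96)&(abs(t)<45)&(s>-60)&(s<110); Q=np.c_[s[m],t[m]]
print(np.percentile(Q,[1,99],axis=0), cv2.minAreaRect(Q.astype(np.float32)), np.median(Z[m]))
E
```

```text
43.0083
[[-36.38767944 -27.05954117]
 [ 91.46348308  27.31779843]] ((28.377891540527344, 0.17749404907226562), (131.19329833984375, 56.13441467285156), 0.4376940131187439) 92.40489856993689
```

View pics/w6.png

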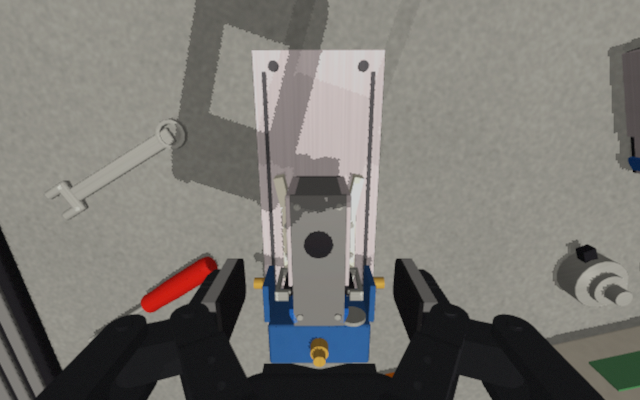

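```bash
python3 - <<'E'
from h import *
p=optics.camera_params("wrist"); T=p["T_tool_cam"]; Rt=rot(YAW)
c5=Rt@T[:3,3]+np.array(at(31.01,69.63)); R5=Rt@T[:3,:3]
a=wcast([(319,174)],92,p["mtx"],R5,c5)[0]; print("before release rear s",(a[:2]-M)@U)
z=np.load("pics/w6.npz"); im=z["im"]; 
g=im[180:210,318].astype(int).mean(1); print(g)
b=wcast([(319,194),(319,195),(319,196)],92,z["K"],z["R"],z["c"]); print((b[:,:2]-M)@U)
g=cv2.cvtColor(cv2.imread("pics/w5.png"),cv2.COLOR_BGR2GRAY)[165:185,319]; print(g)
c=cv2.resize(im[250:350,240:400,::-1],None,fx=5,fy=5,interpolation=cv2.INTER_CUBIC); cv2.imwrite("pics/w6z.png",c)
E
```

```text
before release rear s -36.23018116609404
[55.66666667 54.66666667 55.66666667 56.66666667 56.         56.33333333
 55.33333333 56.66666667 56.         55.66666667 55.33333333 56.66666667
 56.66666667 55.         55.         64.33333333 73.66666667 76.
 75.66666667 76.66666667 75.66666667 75.33333333 75.33333333 75.
 75.66666667 76.33333333 75.33333333 76.         75.         75.66666667]
[-37.14481727 -36.27218366 -35.39785399]
[66 66 66 66 65 66 67 67 72 85 90 90 89 90 89 90 90 89 90 89]
```

View pics/w6z.png

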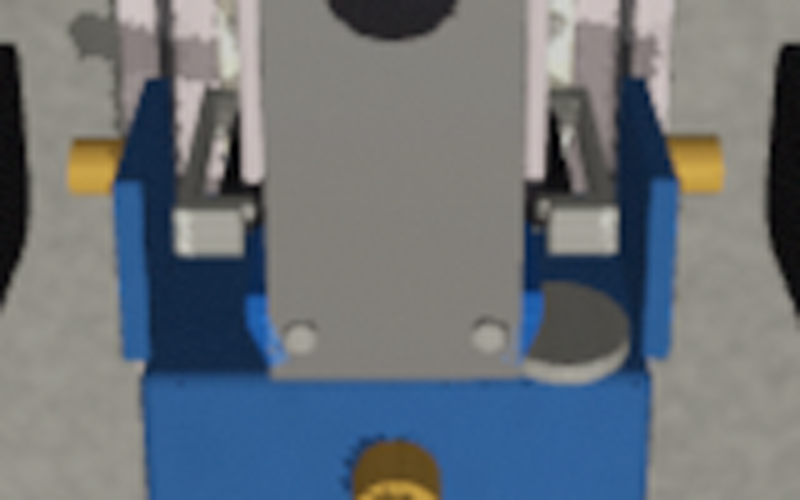

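The zoom shows both rollers sitting in the grooves just behind the blue lips. The rear edge is at -36.3 mm against -36.2 mm before release, so there was no spring-back. One last look at the bystanders and B before handing in.

```bash
python3 - <<'E'
from h import *
im,d=optics.grab_frame("top"); cv2.imwrite("pics/t7.png",im[:,:,::-1]); P=cloud("top",d); Z=P[...,2]
m=np.zeros(Z.shape,bool); m[165:220,268:308]=(Z[165:220,268:308]>72)&(Z[165:220,268:308]<90)
Q=P[m]; print(m.sum(),cv2.minAreaRect(Q[:,:2].astype(np.float32)),Q[:,:2].mean(0))
ctrl.finish_job(); print(sensors.read_state()["t"])
E
```

```text
829 ((544.27783203125, 109.9962158203125), (129.7929229736328, 56.08381652832031), 3.535815715789795) [542.82464561 109.56847464]
the job is handed in; nothing more can be done
the job is handed in; nothing more can be done
```

View pics/t7.png

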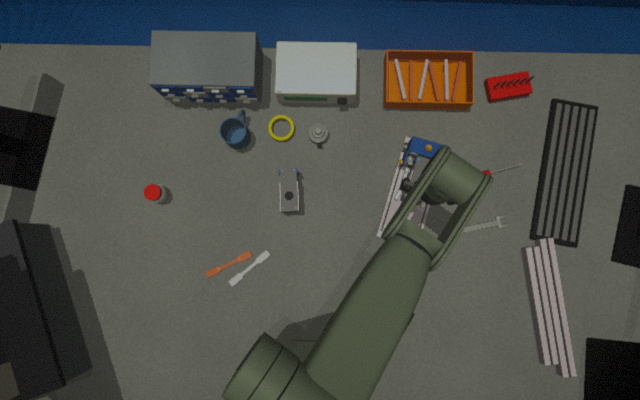

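The heavier cartridge, A, is docked and appears latched. I handed the job in at about 43 s with the gripper clear of everything.

**Weights:** lifting gave about 0.68 kg for A and 0.35 kg for B, so A is the spent one. B was set back down within about 1 mm and 0.2° of where it stood.

**Insertion:** A went in port end first, with sideways force of about 1 N or less between the guides. The rollers resisted the taper from about 9.5 mm past the mouth. They then pulled the cartridge in, and I pressed to 14.7 N at most.

**Latch checks:**
- **Hold:** the cartridge moved about 0.6 mm between a 14.7 N push and a 4.6 N pull.
- **After release:** it did not spring back; its rear edge was at -36.3 mm, against -36.2 mm before.
- **Rollers:** the wrist picture shows both sitting in the grooves.
- **Seal:** the camera puts the port end about 5 mm past the free seal face, good to about 2 mm. I could not read the seal travel directly.

**Disagreements and limits:**
- The arm's own position put the cartridge 31 mm past the mouth and the camera put it at 28 mm. I took this as an error in where along its length I gripped it.
- Two early sliding moves stopped on their force threshold because of plate friction, so I finished with small stepped moves.
- The other things on the bench look unmoved in the last top view, except the screwdriver and wrench, which the arm partly hid. I did not measure any of them.

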